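Snap the cover home on the long enclosure

ROBOT

A 6-joint arm with a two-finger parallel gripper is mounted at the origin on the work surface. World frame = base frame: x ahead of the robot, y to its left, z up, the work surface at z = 0. Lengths are in mm, angles in degrees, forces in N, time in s.
With the tool pointing down it reaches from about 350 to 925 mm from the base axis. Payload 6.4 kg.
Tool frame: the origin (TCP) lies at the very end of the fingers, on their centre line; the grasp point (between the pads) lies 19 mm behind it; z points along the fingers, y is the direction in which the jaws open and shut (so a half turn about z gives the same grasp; the last joint's range is limited). The gripper opens to 85 mm and grips with 20 to 120 N. Pads are 22 mm wide; open, the fingers measure 114 mm over their backs; the gripper's body (76 mm by 85 mm) begins 54 mm behind the grasp point. The pads swing forward as they close: fully open they stand 13 mm farther back than shut.
Start: joints at [64.681, 14.043, 89.255, -0, 76.702, -9.975], TCP at [171.993, 626.843, 231.29] pointing down, gripper open.
Joint ranges: [-179.41, 179.41], [-58.25, 129.5], [7.25, 145.43], [-54.29, 234.29], [11.92, 165.04], [-157.13, 157.13]. Speed limits (degrees/s): [147.25, 147.25, 180, 180, 180, 180].

INTERFACE

Orientations are given as [roll, pitch, yaw] about the fixed x, y, z axes, in that order (R = Rz(yaw) Ry(pitch) Rx(roll)).
In Python, from plant import bot, eyes, ticket, spotter gives the robot as it stands.
- The arm moves only by the tool move_arm, never from a script. Its argument "steps" is a list of rows, each a list of 4 numbers: the shift along the world's x, y, z in cm, then the turn about the world's z in degrees. In form: [[tx, ty, tz, twist], ...]. A call has 1 to 12 rows; each row is the pose to reach, as a shift and turn from the pose measured when the call began; what a row does not reach only later rows make up. A row lasts 1/12 s, in which the tool goes at most 41.7 mm and 7.16 degrees, less where a joint would pass 70% of its speed; a pose out of reach is approached as far as the arm can. A call with a gripper value outside its range is refused whole. "gripper" is the opening, from 0 (shut) to 1 (fully open), set as the call begins (left out, the last holds). The fingers move at their own pace and stop on an object; "grip_force" is the grip in N (left out, the last holds). Time passes only in rows, so rows that repeat a pose let the fingers close. It gives the time, the measured TCP pose, the force and the opening at its end, in the units of the state.
- bot.read_state(): the state, without advancing time (a new reading comes with each control period).
- eyes.snapshot(name): name is "scene" or "top"; returns a dict with "image" (384x512x3 uint8, blue, green, red), "vertical_fov" (degrees; the focal length in pixels is half the picture's height over the tangent of half this angle, whatever the lens; pixels are square), "cx", "cy" (the principal point, pixels), "rvec" (rotation vector, rad) and "tvec" (3), from world to camera coordinates, as OpenCV has them. Camera axes: x right, y down, z forward; pixel columns grow to the right and rows downward; lengths in mm; the calibration is good to about 2 mm. A picture is of the moment at which its call begins. There is no depth.
- ticket.job_done(): hands the job in, once; it reports no verdict.
Trained networks look in the newest picture that a camera, given by its name, has taken for a name from the list of things; names that differ only in an ending like _2 or _b are one class to them, and where a whole thing is asked for, a point or a joint stands for the part that bears it (a point fixed in the world has none). Each returns a list of dicts, best first, with "score" (0 to 1); they miss things now and then, are a little off and sometimes report something else, mostly with a low value. They report only what shows in the picture. A call takes as long as a camera call. They do not tell look-alikes from the thing itself.
- spotter.boxes_of(camera, label): "point" ([x, y, z] in mm, in world coordinates, good to about 4 mm: the middle of the surface that is visible of it).
The state is a dict: "time_s": time; "joint_positions": joint angles; "qvel": joint speeds; "tau": joint torques, N m; "eef_pos": TCP position; "orientation": TCP orientation; "wrist_force": force on the tool from outside, world axes, zero at the start; "torque": the same for the moment, N m; "opening": finger opening in mm.
Only numpy, scipy, OpenCV 4.12 (cv2) and the standard library are available. Lean on these libraries where they do the work, as an engineer would, in place of code of your own. Each camera call takes 0.05 s, during which the arm holds its last target. There are 200 camera calls.

TASK

The repaired board is back in the long rectangular enclosure, and its white cover with the display opening lies loosely on top, standing up on its two end clips. Press the cover down until the clips at both ends have clicked and it lies flush on the enclosure all round. Leave the loose cover of the square enclosure as it is: its board is not tested yet.

Things in the scene. Friction and masses are not known exactly. Their poses are not given: they have to be found in the camera images.
- cover: Loose white cover of the long enclosure: plate 80 mm (x) by 144 mm (y), 4 mm thick, 60 g, a 44 by 56 mm display opening in its middle, ribs near both short ends. Origin: middle of the underside, z up; top face 4 mm above. Under each short end, 60 mm from the middle, a bead rests on a clip. Press on the ribs of each end, on the long centre line 44 to 58 mm from the middle, with closed fingertips.
- enclosure: Long grey enclosure in a nest plate (100 by 164 by 8 mm), fixed to the bench, 80 mm (x) by 144 mm (y), axes as the cover's. Origin on the bench under its centre. Rim 48 mm up: clicked home, the cover's origin is 48 mm above this one; loose, 58.8 mm. At about 3 to 6 N an end gives way, snaps past its clip after some 6 mm, then stops hard on the rim 10.8 mm down and stays; corner blocks guide it.
- square_cover: The loose white cover of the other, square enclosure, 100 by 100 by 4 mm, origin at the centre of the plate's underside, also standing up on its clips (top face 62.8 mm above the bench). To be left alone.
Things that resemble listed ones, but are neither listed nor needed, are in the scene too. Leave any green look-alike of the cover alone.

How it is judged:
By the outcome, as a careful person would: the job done as asked, in the order asked, and still so for the second after the job is handed in, with the robot touching nothing.
It also fails if it takes over 38 s, if anything falls off the work surface, if the arm or the gripper's body presses on something with over 40 N, if the wrist force passes 120 N, or if a joint passes its speed limit or range.

## Working session

There is one attempt and no reset: what is moved stays moved. The work goes in short steps, Python scripts to look and compute and a tool call to move; the robot and the scene stay as the last step left them, time stands still between calls to the robot, and variables do not carry over. Pictures are saved under pics/ and viewed, about 8 in all and at most 12, crops included, and the job is handed in when it is done.

Besides the shell and the picture viewer there is one more tool, called as name(argument=value, ...) on one line, values as JSON. move_arm: Moves the arm, as the interface text tells. Its arguments: {"type":"object","properties":{"steps":{"type":"array"},"gripper":{"type":"number"},"grip_force":{"type":"number"}},"required":["steps"]}

```bash
mkdir -p pics; ls; python3 - <<'E'
from plant import bot, eyes, ticket, spotter
import cv2,numpy as np
s=bot.read_state();print({k:np.round(v,2).tolist() for k,v in s.items()})
ims=[]
for c in("scene","top"):
    d=eyes.snapshot(c);cv2.imwrite(f"pics/{c}1.png",d["image"]);np.save(f"pics/{c}_cal.npy",np.r_[d["vertical_fov"],d["cx"],d["cy"],np.ravel(d["rvec"]),np.ravel(d["tvec"])])
    for l in("cover","enclosure","square_cover"):
        print(c,l,[(np.round(b["point"],0).tolist(),round(b["score"],2)) for b in spotter.boxes_of(c,l)])
E
```

```text
pics
{'time_s': 0.0, 'joint_positions': [64.68, 14.08, 89.32, -0.0, 76.7, -9.98], 'qvel': [0.02, 0.04, -0.08, 0.1, -0.06, -0.0], 'tau': [0.0, -42.95, -32.61, -0.0, 0.01, -0.0], 'eef_pos': [171.78, 626.32, 230.18], 'orientation': [-179.89, -0.02, 164.66], 'wrist_force': [-0.87, 0.42, -1.23], 'torque': [-0.0, 0.02, 0.03], 'opening': 85.66}
scene cover [([345.0, -64.0, 24.0], 0.75), ([286.0, -370.0, 30.0], 0.68), ([488.0, -258.0, 63.0], 0.65)]
scene enclosure [([509.0, -218.0, 20.0], 0.88)]
scene square_cover [([550.0, 11.0, 62.0], 0.73)]
top cover [([344.0, -67.0, 25.0], 0.97), ([484.0, -282.0, 61.0], 0.95), ([286.0, -374.0, 23.0], 0.92)]
top enclosure [([457.0, -277.0, 17.0], 0.67)]
top square_cover [([544.0, 3.0, 65.0], 0.75)]
```

View pics/top1.png

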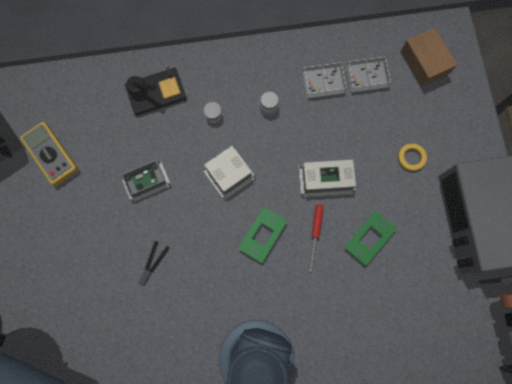

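View pics/scene1.png

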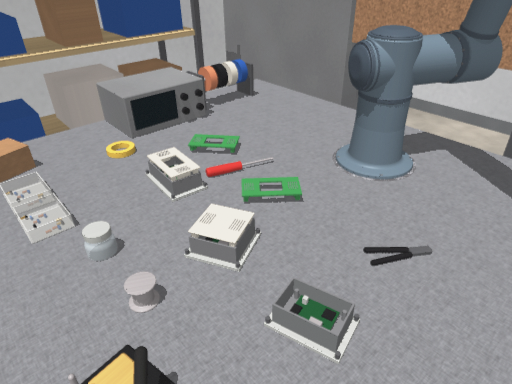

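Top view: the white cover of the long enclosure is at about (330,175), the square one at (229,170), and the green look-alikes at (263,235) and (370,238). I'll measure the cover outline next.

```bash
cat > h.py <<'E'
import numpy as np,cv2
def cal(c):
    a=np.load(f"pics/{c}_cal.npy");f=192/np.tan(np.radians(a[0]/2))
    return np.array([[f,0,a[1]],[0,f,a[2]],[0,0,1]]),a[3:6],a[6:9]
def back(c,uv,z):
    K,r,t=cal(c);R=cv2.Rodrigues(r)[0];C=-R.T@t
    d=(R.T@np.linalg.inv(K)@np.c_[uv,np.ones(len(uv))].T).T
    return C+d*((z-C[2])/d[:,2])[:,None]
def proj(c,P):
    K,r,t=cal(c);return cv2.projectPoints(np.float64(P),r,t,K,None)[0][:,0]
E
python3 - <<'E'
from h import *
for c,(x0,y0,x1,y1) in(("top",(290,150,365,205)),("scene",(140,140,215,205))):
    im=cv2.imread(f"pics/{c}1.png")
    if c=="top":
        m=np.zeros(im.shape[:2],np.uint8);m[y0:y1,x0:x1]=(im[y0:y1,x0:x1].min(2)>150)*255
        n,l,s,_=cv2.connectedComponentsWithStats(m);i=1+np.argmax(s[1:,4]);print(s[1:])
        v,u=np.nonzero(l==i);P=back(c,np.c_[u,v],62.8)[:,:2]
        r=cv2.minAreaRect(P.astype(np.float32));print(r,cv2.boxPoints(r).round(0).tolist())
        np.save("pics/box.npy",cv2.boxPoints(r))
    B=np.load("pics/box.npy");Q=proj(c,np.c_[B,np.full(4,62.8)])
    k=7;o=cv2.resize(im[y0:y1,x0:x1],None,fx=k,fy=k,interpolation=cv2.INTER_CUBIC)
    cv2.polylines(o,[((Q-[x0,y0]+.5)*k).astype(int)],True,(0,0,255),1);cv2.imwrite(f"pics/{c}c.png",o)
a,b=cv2.imread("pics/topc.png"),cv2.imread("pics/scenec.png");
h=a.shape[0]+b.shape[0];o=np.zeros((h,525,3),np.uint8);o[:a.shape[0],:a.shape[1]]=a;o[a.shape[0]:,:b.shape[1]]=b
cv2.imwrite("pics/both.png",cv2.resize(o,None,fx=.7,fy=.7,interpolation=cv2.INTER_AREA))
E
```

```text
[[305 160  50  29 751]
 [300 170   3  22  37]]
((484.9482421875, -285.5717468261719), (139.23292541503906, 77.26691436767578), 85.62418365478516) [[441.0, -352.0], [518.0, -358.0], [529.0, -219.0], [452.0, -213.0]]
```

View pics/both.png

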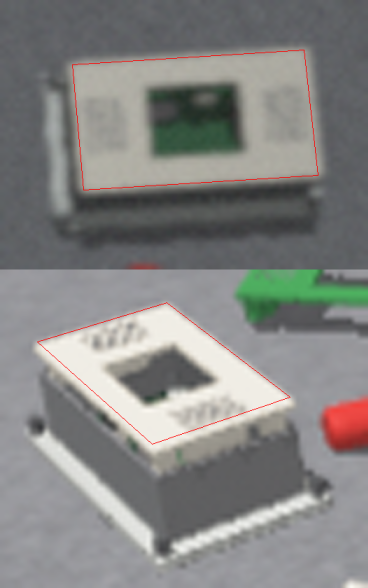

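The outline fits in both views: 139 × 77 mm seen against 144 × 80 true. Centre is about (485, -285.5), long axis tilted by -4.4°. The press points are about (489,-235) and (481,-336). I'll set out on a detour via x=450 so as to stay clear of the base.

move_arm(steps=[[27.8,-37.6,0,11],[27.8,-37.6,0,11],[27.8,-37.6,0,11],[27.8,-37.6,0,11],[27.8,-37.6,0,11],[27.8,-37.6,0,11],[27.8,-37.6,0,11],[27.8,-37.6,0,11],[27.8,-37.6,0,11],[27.8,-37.6,0,11],[27.8,-37.6,0,11],[27.8,-37.6,0,11]], gripper=0)

```text
time_s: 1.4
eef_pos: [452.8, 246.7, 231.6]
orientation: [-179.9, 0.1, 175.4]
wrist_force: [-0.5, -0.2, 0.3]
opening: 0.1
```

Now to above the +y end at (489,-235), z about 130.

move_arm(steps=[[3.6,-48.2,0,0],[3.6,-48.2,0,0],[3.6,-48.2,0,0],[3.6,-48.2,0,0],[3.6,-48.2,0,0],[3.6,-48.2,0,0],[3.6,-48.2,0,0],[3.6,-48.2,0,0],[3.6,-48.2,0,0],[3.6,-48.2,0,0],[3.6,-48.2,0,0],[3.6,-48.2,0,0]])

```text
time_s: 2.4
eef_pos: [488.7, -238.4, 231.8]
orientation: [-179.9, 0.1, 175.2]
wrist_force: [0.2, 0.2, 0.8]
opening: -0.1
```

move_arm(steps=[[0,0,-13,0],[0,0,-13,0],[0,0,-13,0],[0,0,-13,0],[0,0,-13,0],[0,0,-13,0]])

```text
time_s: 2.9
eef_pos: [489.8, -238.8, 103.7]
orientation: [-179.8, 0.3, 175.3]
wrist_force: [0.6, 0.2, 1.4]
opening: 0.0
```

```bash
python3 - <<'E'
from plant import bot, eyes
import cv2,numpy as np
from h import *
s=bot.read_state();print({k:np.round(s[k],2).tolist() for k in("time_s","joint_positions","eef_pos","orientation","wrist_force","opening")})
B=np.load("pics/box.npy");c0=B.mean(0);a=np.array([.0763,.997]);P=[np.r_[c0+k*a,62.8] for k in(51,-51)]
print(np.round(P,1))
o=[]
for c,(x0,y0) in(("top",(280,130)),("scene",(120,90))):
    im=eyes.snapshot(c)["image"];k=5
    i=cv2.resize(im[y0:y0+100,x0:x0+110],None,fx=k,fy=k,interpolation=cv2.INTER_CUBIC)
    Q=proj(c,np.vstack([P,[s["eef_pos"]]]))
    for q,col in zip(Q,((0,0,255),(255,0,0),(0,255,255))): cv2.circle(i,tuple(((q-[x0,y0]+.5)*k).astype(int)),4,col,-1)
    o.append(i)
cv2.imwrite("pics/near.png",cv2.resize(np.hstack(o),(800,364)))
E
```

```text
{'time_s': 2.9, 'joint_positions': [-37.91, 8.79, 109.82, -0.02, 61.07, -123.18], 'eef_pos': [489.81, -238.84, 103.68], 'orientation': [-179.81, 0.26, 175.27], 'wrist_force': [0.6, 0.23, 1.45], 'opening': 0.02}
[[ 488.8 -234.7   62.8]
 [ 481.1 -336.4   62.8]]
```

View pics/near.png

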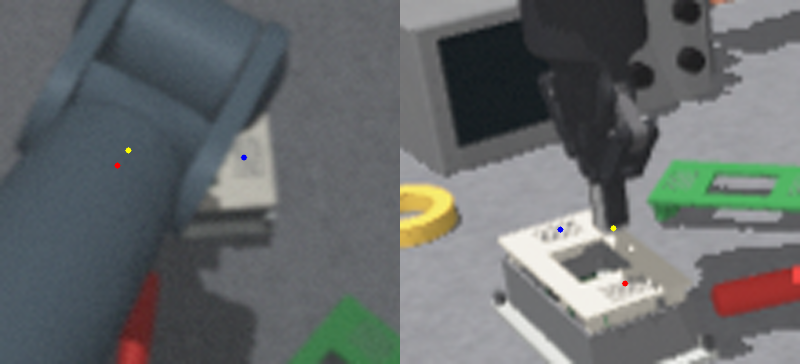

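The right view shows the shut fingertip above the cover's near end; both press points (red and blue) sit on the rib areas. Descending.

move_arm(steps=[[-0.1,0.4,-2,0],[-0.1,0.4,-3.4,0],[-0.1,0.4,-3.6,0],[-0.1,0.4,-3.8,0],[-0.1,0.4,-3.8,0]])

```text
time_s: 3.42
eef_pos: [490.7, -236.2, 69.0]
orientation: [-179.6, 0.6, 175.3]
wrist_force: [-0.2, 0.3, -0.3]
opening: 0.3
```

move_arm(steps=[[0,0,-0.1,0],[0,0,-0.2,0],[0,0,-0.3,0],[0,0,-0.4,0],[0,0,-0.5,0],[0,0,-0.5,0]])

```text
time_s: 3.92
eef_pos: [490.6, -236.1, 63.7]
orientation: [-179.6, 0.5, 175.3]
wrist_force: [0.4, 0.4, 0.4]
opening: 0.0
```

move_arm(steps=[[-0.1,0.1,-0.1,0],[-0.1,0.1,-0.2,0],[-0.1,0.1,-0.3,0],[-0.1,0.1,-0.4,0],[-0.1,0.1,-0.4,0],[-0.1,0.1,-0.4,0]])

```text
time_s: 4.42
eef_pos: [489.8, -235.2, 59.8]
orientation: [-179.6, 0.6, 175.3]
wrist_force: [0.6, -1.7, 2.0]
opening: 0.2
```

move_arm(steps=[[0,0,-0.1,0],[0,0,-0.2,0],[0,0,-0.3,0],[0,0,-0.4,0],[0,0,-0.4,0],[0,0,-0.4,0]])

```text
time_s: 4.92
eef_pos: [489.5, -234.9, 55.3]
orientation: [-179.6, 0.5, 175.3]
wrist_force: [0.2, -0.2, -0.1]
opening: -0.2
```

move_arm(steps=[[0,0,-0.1,0],[0,0,-0.2,0],[0,0,-0.3,0],[0,0,-0.35,0],[0,0,-0.35,0],[0,0,-0.35,0]])

```text
time_s: 5.42
eef_pos: [489.7, -235.2, 54.0]
orientation: [-179.6, 0.5, 175.3]
wrist_force: [-6.1, 3.7, 16.3]
opening: -0.1
```

Hard stop at 54 mm with 16 N: this end is seated, and the remainder fits the tilt from the still-raised far end. On to the other end.

move_arm(steps=[[0,0,2,0],[0,0,3,0],[0,0,3,0],[-0.4,-5,3,0],[-0.9,-10.1,3,0],[-0.9,-10.1,3,0],[-0.9,-10.1,3,0],[-0.9,-10.1,2,0],[-0.9,-10.1,1.3,0],[-0.9,-10.1,1.3,0],[-0.9,-10.1,1.3,0]])

```text
time_s: 6.33
eef_pos: [480.1, -334.2, 65.3]
orientation: [-179.8, 0.3, 175.4]
wrist_force: [0.4, -0.5, 0.9]
opening: -0.0
```

move_arm(steps=[[0,0,-0.1,0],[0,0,-0.2,0],[0,0,-0.3,0],[0,0,-0.4,0],[0,0,-0.5,0],[0,0,-0.6,0],[0,0,-0.6,0]])

```text
time_s: 6.92
eef_pos: [480.8, -333.9, 60.1]
orientation: [-179.8, 0.4, 175.4]
wrist_force: [0.7, 2.6, 4.1]
opening: 0.0
```

move_arm(steps=[[0,0,-0.1,0],[0,0,-0.2,0],[0,0,-0.3,0],[0,0,-0.4,0],[0,0,-0.4,0]])

```text
time_s: 7.33
eef_pos: [480.4, -333.9, 55.4]
orientation: [-179.8, 0.4, 175.4]
wrist_force: [0.1, -0.1, 0.3]
opening: 0.0
```

move_arm(steps=[[0,0,-0.1,0],[0,0,-0.2,0],[0,0,-0.3,0],[0,0,-0.4,0],[0,0,-0.45,0],[0,0,-0.45,0]])

```text
time_s: 7.83
eef_pos: [480.3, -334.0, 52.0]
orientation: [-179.8, 0.3, 175.4]
wrist_force: [-4.2, 3.2, 8.8]
opening: 0.1
```

This end stops at z=52, the seated height. I'll push a little more, then recheck the first end.

move_arm(steps=[[0,0,-0.3,0],[0,0,-0.3,0],[0,0,-0.3,0]])

```text
time_s: 8.08
eef_pos: [480.3, -334.0, 52.0]
orientation: [-179.9, 0.2, 175.4]
wrist_force: [-8.2, 6.8, 21.3]
opening: 0.3
```

move_arm(steps=[[0,0,2,0],[0,0,3,0],[0,0,3,0],[0.4,5,3,0],[0.9,10,3,0],[0.9,10,3,0],[0.9,10,3,0],[0.9,10,2,0],[0.9,10,0.6,0],[0.9,10,0.3,0],[0.9,10,0.3,0],[0.9,10,0.3,0]])

```text
time_s: 9.08
eef_pos: [489.1, -234.8, 54.6]
orientation: [-179.9, 0.2, 175.4]
wrist_force: [-0.0, -0.1, 0.2]
opening: -0.1
```

move_arm(steps=[[0,0,-0.1,0],[0,0,-0.2,0],[0,0,-0.3,0],[0,0,-0.5,0],[0,0,-0.6,0],[0,0,-0.6,0]])

```text
time_s: 9.58
eef_pos: [489.4, -235.5, 51.9]
orientation: [-179.9, 0.1, 175.4]
wrist_force: [-10.6, 5.7, 25.5]
opening: -0.0
```

Both ends now stop hard at 52 mm. Retreat the way I came and look.

move_arm(steps=[[0,0,3,0],[0,0,7,0],[0,0,11,0],[0,0,15,0],[0,0,18,0],[0,0,18,0],[0,0,18,0]])

```text
time_s: 10.17
eef_pos: [490.5, -236.2, 234.6]
orientation: [-179.7, 0.3, 175.4]
wrist_force: [0.3, -0.2, -1.6]
opening: -0.1
```

move_arm(steps=[[-3.6,48,0,0],[-3.6,48,0,0],[-3.6,48,0,0],[-3.6,48,0,0],[-3.6,48,0,0],[-3.6,48,0,0],[-3.6,48,0,0],[-3.6,48,0,0],[-3.6,48,0,0],[-3.6,48,0,0],[-3.6,48,0,0],[-3.6,48,0,0]])

```text
time_s: 11.17
eef_pos: [452.5, 247.0, 232.5]
orientation: [-179.7, 0.1, 175.6]
wrist_force: [-0.1, -0.9, -0.4]
opening: -0.2
```

```bash
python3 - <<'E'
from plant import bot, eyes
import cv2,numpy as np
s=bot.read_state();print(s["time_s"],s["wrist_force"],s["eef_pos"])
o=[]
for c,(x0,y0) in(("top",(190,130)),("scene",(110,120))):
    im=eyes.snapshot(c)["image"];w,h=(180,130)
    o.append(np.hstack([cv2.resize(i[y0:y0+h,x0:x0+w],(396,286),interpolation=cv2.INTER_CUBIC) for i in (cv2.imread(f"pics/{c}1.png"),im)]))
cv2.imwrite("pics/end.png",np.vstack(o))
E
```

```text
11.1667 [-0.09214872 -0.86545344 -0.44320342] [452.45089193 247.02494212 232.45743898]
```

View pics/end.png

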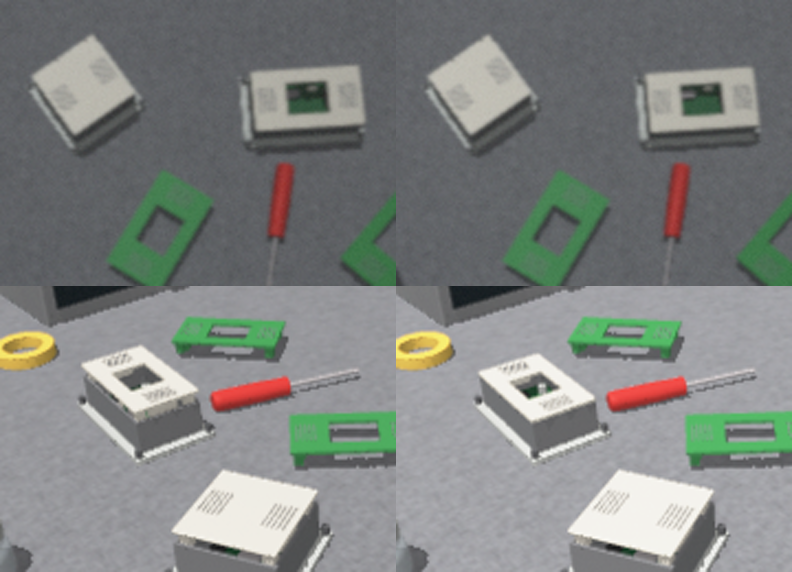

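The "after" picture on the right shows the long enclosure's cover flush with no gap. The square cover and the other objects look unchanged.

```bash
python3 -c "
from plant import ticket
print(ticket.job_done())"
```

```text
the job is handed in; nothing more can be done
None
```

The white cover on the long enclosure is pressed home at both ends, and I handed the job in at about 11 s of the 38 s allowed.

- **Pressing:** I used the closed fingertips on the ribs, about 51 mm from the middle on the long centre line. Each end gave way at a few newtons and then stopped hard.
- **Height check:** pressing each end once more, it stopped at a tip height of 52 mm, which is the seated height of the top face. The highest vertical wrist-force reading was about 26 N.
- **First end:** it stopped at 54 mm on its first press. That fits the tilt from the other end still being up, and it read 51.9 mm once both were down.
- **Final picture:** the cover lies flush with no gap showing. The square cover, the green look-alikes and the other nearby objects look unmoved, and the arm is clear of everything.

No check failed or disagreed.

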